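# Sort washed stir bars by length into the bays of a sizing board

### The arm

A 6-joint arm with a two-finger parallel gripper is mounted at the origin on the work surface; the furniture and walls round the work are solid. World frame = base frame: x ahead of the robot, y to its left, z up, the work surface at z = 0. Lengths are in m, angles in rad, forces in N, time in s.
With the tool pointing down it reaches from about 0.275 to 0.825 m from the base axis. Payload 4.9 kg.
Tool frame: the origin (TCP) lies midway between the tips of the shut fingers; the grasp point (between the pads) lies 19 mm behind it (grip_point_offset is the distance from the TCP to the grasp point, in m); z points along the fingers, y is the line along which they close (so a half turn about z gives the same grasp; the last joint's range is limited). The gripper opens to 85 mm and grips with 20 to 120 N. Pads are 22 mm wide; open, the fingers measure 114 mm over their backs; the gripper's body (76 mm by 85 mm) begins 54 mm behind the grasp point. The pads swing forward as they close: fully open they stand 13 mm farther back than shut.
Start: joints at [0.991, 0.326, -0.193, 1.052, 0, 1.437], TCP at [0.237, 0.496, 0.231] pointing down, gripper open.
Joint ranges: [-2.65, 2.65], [-0.97, 1.79], [-1.3, 1.35], [-1.93, 2.1], [-1.47, 1.37], [-3.14, 3.14]. Speed limits (rad/s): [2.57, 2.57, 3.14, 3.14, 3.14, 3.14].

### API

Orientations are given as a rotation vector (axis times angle).
In Python, from cell import * gives the robot as it stands. Calls block until the motion is done:
- movep(position, orientation): joint-space move of the TCP to a pose.
- move_l(position, velocity=0.15, rot=None, until_force=None): straight line of the TCP; rot=None keeps the orientation; velocity is the mean speed in m/s. With until_force (N) it stops when the force on the tool has changed by that much, and returns True; else False.
- set_joints(angles): joint-space move.
- let_go() and grab(newtons=None): open the fingers fully, or close them until they stop; newtons is the grip in N (None keeps the last).
- sleep(seconds).
- ik(position, orientation): joint angles nearest the present ones, or None.
- get_state(): the state.
- grab_frame(name): name is "side" or "top" or "wrist"; returns a dict with "img" (400x640x3 uint8, red, green, blue), "fx", "fy", "cx", "cy" (pixels), "k1" (the pictures are not rectified: a ray, as slopes to the right and down, at radius r is drawn at 1 + k1 r^2 times it, then the intrinsics apply), "cam_to_world" (4x4, takes a point from camera to world coordinates); the wrist camera has in their place "T_tool_cam" (4x4, takes a point from camera to tool coordinates, whose origin is the TCP and whose axes are the flange's). Camera axes: x right, y down, z forward; pixel columns grow to the right and rows downward; lengths in m; the calibration is good to about 2 mm. A picture is of the moment at which its call begins: read the wrist's pose just before it. There is no depth.
A pose or a line that the arm cannot do raises MotionError and nothing moves.
- sign_off(): hands the job in; it is judged then, once.
Trained networks look in the newest picture that a camera, given by its name, has taken for a name from the list of things; names that differ only in an ending like _2 or _b are one class to them, and where a whole thing is asked for, a point or a joint stands for the part that bears it (a point fixed in the world has none). Each returns a list of dicts, best first, with "score" (0 to 1); they miss things now and then, are a little off and sometimes report something else, mostly with a low value. They report only what shows in the picture. A call takes as long as a camera call.
- spot_in(camera, name): "centre" ([column, row] in pixels, amid what is visible of it).
- silhouettes(camera, name): "mask" (400x640 bool, what is visible of it) and "centre" ([column, row] in pixels, amid what is visible of it).
- tip_of(camera, name): "centre" ([column, row] in pixels: a listed point, or the origin of a listed thing).
The state is a dict: "clock": time; "q": joint angles; "joint_velocities": joint speeds; "tau": joint torques, N m; "position": TCP position; "eef_rot": TCP orientation; "contact_force": force on the tool from outside, world axes, zero at the start; "wrist_torque": the same for the moment, N m; "finger_gap": opening from 0.0 (shut) to 1.0 (fully open); "grasp_force": force on a finger pad.
Only numpy, scipy, OpenCV 4.12 (cv2) and the standard library are available. Lean on these libraries where they do the work, as an engineer would, in place of code of your own. Each camera call takes 0.05 s, during which the arm holds its last target. There are 200 camera calls.

### The job

Put the three washed stir bars away on the blue sizing board, one in each bay: every bar pushed crosswise through the gauge jaws that fit its length until it lies wholly behind them in the compartment. The inserts stand in no particular order, so find by feel which bay lets which bar through, and do not force a bar that is stopped. Slide the bars over the board, never lift them off it, let go of them at the end, and leave the jar, beaker, bottle and forceps alone.

Things in the scene. Friction and masses are not known exactly. Their poses are not given: they have to be found in the camera images.
- board: blue plastic sizing board fixed on the bench, 230 mm deep (x, away from the robot), 300 mm wide (y), deck 10 mm above the bench; origin: centre of its underside. Near part: a flat rimless apron (x = -115 to 50 mm) where the bars lie. Far part: three fixed aluminium inserts side by side, x = 50 to 84 mm, 90 mm wide, 14 mm above the deck, open on top, each with one bay facing the robot
- bay_left (a point): deck-level middle of the left bay's mouth, at x = 50, y = 92, z = 10 mm of the board. All bays: lead-ins of 3 x 3 mm at 45 degrees (board x = 50 to 53 mm), then a gauge gap between two jaws (x = 53 to 63 mm), then a compartment (x = 63 to 78 mm) 4 mm wider than the gap; its back wall has a 26 mm wide thumb notch in the middle
- bay_middle (a point): the same point of the middle bay (board x = 50, y = 0 mm). The gauge gaps are 46.5, 53.5 and 60.5 mm wide, one each; which bay has which varies from run to run and is not told. A bar with its length along the board's y passes a gap wider than itself and rests with its middle at board x = 68 to 73 mm
- bay_right (a point): the same point of the right bay (board x = 50, y = -92 mm). A bar too long for a gap stops in the mouth, its middle at board x = 43 to 48 mm, and has to be drawn back. A compartment holds one bar. A steel end stop, 12 mm above the deck, stands outside either outer insert (board y = 143 and -143 mm)
- bar_short: white PTFE stir bar of octagonal section, 10 mm across flats, 44 mm long (the three look alike but for their lengths: 44, 51 and 58 mm); slippery (friction about 0.3), 14 to 28 g. Origin: its centre, 5 mm above the deck when it lies flat; its y axis runs along the bar (it may roll about it)
- bar_middle: white PTFE stir bar of octagonal section, 10 mm across flats, 51 mm long (the three look alike but for their lengths: 44, 51 and 58 mm); slippery (friction about 0.3), 14 to 28 g. Origin: its centre, 5 mm above the deck when it lies flat; its y axis runs along the bar (it may roll about it)
- bar_long: white PTFE stir bar of octagonal section, 10 mm across flats, 58 mm long (the three look alike but for their lengths: 44, 51 and 58 mm); slippery (friction about 0.3), 14 to 28 g. Origin: its centre, 5 mm above the deck when it lies flat; its y axis runs along the bar (it may roll about it)
- sample_jar: white jar with blue lid, 56 mm wide, 72 mm high, origin under its centre; stands or lies near the board as a bystander; must not be moved. Beyond it, left of world y = 0.12 m, fixed clutter (a standing bag, a bottle) rises to about 0.2 m: travel above 0.25 m until over the board
- beaker: clear beaker, 74 mm wide, 94 mm high, origin under its centre; stands or lies near the board as a bystander; must not be moved
- amber_bottle: amber bottle, 39 mm wide, 89 mm high, origin under its centre; stands or lies near the board as a bystander; must not be moved
- forceps_blunt: steel forceps lying flat, 127 x 16 x 7 mm; origin under its middle; stands or lies near the board as a bystander; must not be moved

How it is judged:
At the end, for the whole second after the job is handed in: each of the three bars lies flat at rest in a compartment behind the gauge jaws, its middle 66.5 to 76 mm ahead of the board's centre, its length along the board's y to within 0.12 rad (a compartment takes only one bar, so each bar is then in the bay of its own length) (x of bar_short in the frame of board between 0.0665 and 0.076 m and y of bar_short in the frame of board between -0.125 and 0.125 m and z of bar_short in the frame of board between 0.011 and 0.019 m and angle between the y axis of each of bar_short, bar_middle, bar_long and the y axis of board, either way round below 0.12 rad and linear speed of each of bar_short, bar_middle, bar_long below 0.01 m/s and x of bar_middle in the frame of board between 0.0665 and 0.076 m and y of bar_middle in the frame of board between -0.125 and 0.125 m and z of bar_middle in the frame of board between 0.011 and 0.019 m and x of bar_long in the frame of board between 0.0665 and 0.076 m and y of bar_long in the frame of board between -0.125 and 0.125 m and z of bar_long in the frame of board between 0.011 and 0.019 m); the robot touches nothing.
It fails at once if a bar is lifted more than 15 mm off the deck of the board (z of any of bar_short, bar_middle, bar_long in the frame of board above 0.03 m).
It fails at once if a gauge jaw is pressed with more than 35 N, by a bar that is forced or by the fingers (contact force between any of jaw_1, jaw_2, jaw_3, jaw_4, jaw_5, jaw_6 and anything else above 35 N).
It fails at once if the jar, beaker, bottle or forceps is moved by more than 30 mm (distance of any of sample_jar, beaker, amber_bottle, forceps_blunt from where it was at the start of the episode above 0.03 m).
It also fails if it takes over 72 s, if anything falls off the work surface, if the arm or the gripper's body presses on something with over 40 N, if the wrist force passes 120 N, or if a joint passes its speed limit or range.

## Working session

There is one attempt and no reset: what is moved stays moved. The work goes in short steps, each a Python script; the robot and the scene stay as the last script left them, time stands still between calls to the robot, and variables do not carry over. Pictures are saved under pics/ and viewed, at most 10 in all, crops included, and the job is handed in when it is done.

```bash
ls; mkdir -p pics
cat > h.py <<'E'
from cell import *
import numpy as np, cv2
from scipy.spatial.transform import Rotation as R
def K(f): return np.array([[f['fx'],0,f['cx']],[0,f['fy'],f['cy']],[0,0,1.]])
def und(f,px):
    p=(np.array(px,float).reshape(-1,2)-[f['cx'],f['cy']])/[f['fx'],f['fy']]
    u=p.copy()
    for _ in range(20): u=p/(1+f['k1']*(u**2).sum(1,keepdims=True))
    return u
def c2w(f,st=None):
    if 'cam_to_world' in f: return np.array(f['cam_to_world'])
    T=np.eye(4);T[:3,:3]=R.from_rotvec(st['eef_rot']).as_matrix();T[:3,3]=st['position']
    return T@np.array(f['T_tool_cam'])
def onz(f,px,z,st=None):
    T=c2w(f,st);u=und(f,px);d=np.c_[u,np.ones(len(u))]@T[:3,:3].T
    return T[:3,3]+d*((z-T[2,3])/d[:,2])[:,None]
def save(f,n): cv2.imwrite('pics/'+n+'.png',cv2.cvtColor(f['img'],cv2.COLOR_RGB2BGR))
E
python3 - <<'E'
from h import *
f=grab_frame('top');save(f,'top1')
print(get_state())
print(np.round(c2w(f),3),f['fx'],f['k1'])
for n in ['bay_left','bay_middle','bay_right','board']:
    for d in tip_of('top',n)[:2]: print(n,d['score'],d['centre'],onz(f,d['centre'],0.0 if n=='board' else .01)[0].round(4))
for n in ['bar_short','bar_middle','bar_long','sample_jar','beaker','amber_bottle','forceps_blunt']:
    for d in silhouettes('top',n)[:4]:
        m=d['mask'].astype(np.uint8);ys,xs=np.nonzero(m)
        w=onz(f,np.c_[xs,ys],.015)
        r=cv2.minAreaRect((w[:,:2]*1000).astype(np.float32))
        print(n,round(d['score'],2),d['centre'],len(xs),np.round(r[0],1),np.round(r[1],1),round(r[2],1))
print(get_state()['clock'])
E
```

```text
pics
{'clock': 0.05, 'q': array([ 9.90795145e-01,  3.26892423e-01, -1.93555115e-01,  1.05198328e+00,
       -1.15122315e-05,  1.43660634e+00]), 'joint_velocities': array([-0.00050317, -0.00139786,  0.00082747, -0.00066214, -0.00074602,
        0.00129664]), 'tau': array([ 9.42425395e-04, -4.44638336e+01,  2.63325405e+01,  7.94194930e-03,
       -2.03952086e-04, -4.69318834e-06]), 'position': array([0.23683519, 0.49578063, 0.23054076]), 'eef_rot': array([-6.94369732e-01, -3.06331968e+00,  2.41137851e-03]), 'contact_force': array([ 0.24193367, -0.10158849,  0.66409952]), 'wrist_torque': array([0.05488821, 0.00647836, 0.0293326 ]), 'grasp_force': 0.0, 'finger_gap': 1.0017474740581156}
[[-0.024 -0.996  0.09   0.46 ]
 [-0.999  0.026  0.019 -0.116]
 [-0.022 -0.09  -0.996  1.267]
 [ 0.     0.     0.     1.   ]] 487.1076626863633 -0.15142649340292363
bay_left 0.98 [278.8, 210.0] [0.5492 0.0079 0.01  ]
bay_left 0.55 [320.9, 220.1] [ 0.5203 -0.1006  0.01  ]
bay_middle 0.87 [315.5, 205.9] [ 0.5574 -0.0875  0.01  ]
bay_right 0.85 [353.4, 201.4] [ 0.5665 -0.1859  0.01  ]
bay_right 0.6 [426.3, 229.5] [ 0.4886 -0.3726  0.01  ]
board 0.96 [320.9, 219.4] [ 0.5226 -0.1005  0.    ]
bar_long 0.72 [320.1, 232.3] 8704 [508.9 -93.6] [232.2 301.4] 6.9
bar_long 0.47 [353.1, 229.8] 90 [ 484.7 -184.8] [56.5 10.3] 88.4
sample_jar 0.96 [235.3, 281.5] 467 [364.4 116.6] [62.6 59.1] 89.1
beaker 0.64 [429.2, 229.7] 779 [ 490.  -375.5] [72.5 87.7] 24.6
amber_bottle 0.56 [422.7, 182.1] 267 [ 609.5 -363. ] [40.3 52.5] 42.8
amber_bottle 0.49 [326.1, 253.3] 46 [ 432.4 -107.5] [ 8.1 35.6] 17.0
forceps_blunt 0.55 [289.2, 261.9] 98 [415.9 -13.7] [51.4 12.8] 88.8
forceps_blunt 0.46 [337.0, 135.4] 9 [ 745.8 -136.3] [ 3.8 14.3] 74.6
0.6
```

View pics/top1.png

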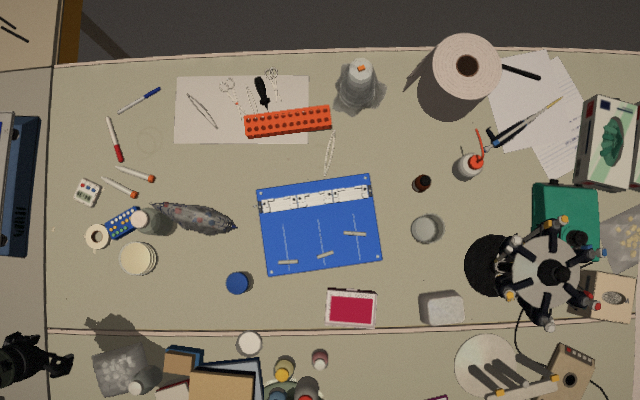

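Top view: the board is at about (320,225), yawed about 6°. The bars are at about (288,262), (325,254) and (354,233), and the forceps lie behind the board at (330,155). I'll move above the board for a closer wrist look.

```bash
cat >> h.py <<'E'
def rotv(a,flip=False):
    # tool down, tool y along world direction angle a
    a=a+(np.pi if flip else 0)
    y=np.array([np.cos(a),np.sin(a),0]);z=np.array([0,0,-1.]);x=np.cross(y,z)
    return R.from_matrix(np.c_[x,y,z]).as_rotvec()
E
python3 - <<'E'
from h import *
s=get_state();p=s['position']
move_l([p[0],p[1],.30],velocity=.3)
for fl in (0,1):
    print(fl,ik([.47,-.09,.34],rotv(.1,fl)),ik([.59,-.09,.013],rotv(.1,fl)))
print(grab_frame('wrist')['T_tool_cam'])
q=[ik([.47,-.09,.34],rotv(.1,fl)) for fl in (0,1)]
fl=int(abs(q[1][5])<abs(q[0][5]));print('flip',fl)
movep([.47,-.09,.34],rotv(.1,fl))
s=get_state();f=grab_frame('wrist');save(f,'w1');print(s['clock'],s['position'])
for n in ['bay_left','bay_middle','bay_right']:
    for d in tip_of('wrist',n)[:2]: print(n,d['score'],d['centre'],onz(f,d['centre'],.01,s)[0].round(4))
for d in silhouettes('wrist','bar_long')[:6]:
        ys,xs=np.nonzero(d['mask']);w=onz(f,np.c_[xs,ys],.017,s)
        r=cv2.minAreaRect((w[:,:2]*1000).astype(np.float32))
        print(round(d['score'],2),d['centre'],len(xs),np.round(r[0],1),np.round(r[1],1),round(r[2],1))
E
```

```text
0 [-0.34361325  0.14000847 -0.15795002  1.27283784  0.          1.12718308] [-0.27500941  0.63195064 -0.31692593  0.62191975  0.          1.19578691]
1 [-3.43613250e-01  1.40008469e-01 -1.57950019e-01  1.27283784e+00
 -4.44089210e-16 -2.01440958e+00] [-2.75009413e-01  6.31950639e-01 -3.16925934e-01  6.21919754e-01
 -4.44089210e-16 -1.94580574e+00]
[[ 1.50092401e-03 -9.49682841e-01 -3.13209594e-01  8.07092629e-02]
 [ 9.99998596e-01  1.19222479e-03  1.17712383e-03  1.04788310e-03]
 [-7.44478063e-04 -3.13210921e-01  9.49683297e-01 -1.42496251e-01]
 [ 0.00000000e+00  0.00000000e+00  0.00000000e+00  1.00000000e+00]]
flip 0
3.2833 [ 0.47012029 -0.08932294  0.33993623]
bay_left 0.89 [375.2, 103.0] [0.5513 0.0032 0.01  ]
bay_left 0.31 [368.0, 213.7] [ 0.5681 -0.1746  0.01  ]
bay_middle 0.75 [368.6, 161.3] [ 0.5551 -0.0861  0.01  ]
bay_right 0.85 [368.9, 216.0] [ 0.5703 -0.1785  0.01  ]
0.48 [318.7, 218.0] 167 [ 484.2 -184.3] [56.8  9.5] 85.2
```

View pics/w1.png

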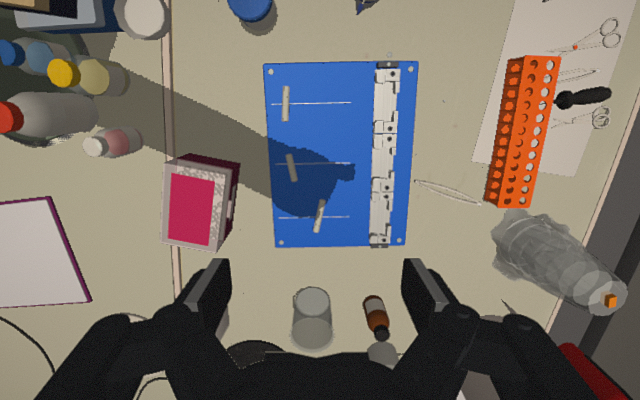

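The wrist view shows the board with bars at (285,103), (291,167) and (319,216), and the bays along column ~370-395. I'll take close looks at each bay for gap widths and bar poses.

```bash
python3 - <<'E'
from h import *
import pickle
out=[];ims=[]
for yb,xb in [(-.178,.570),(-.087,.556),(.004,.5513)]:
    movep([xb-.05,yb-.04,.13],rotv(.1))
    s=get_state();f=grab_frame('wrist');out.append((s,f));ims.append(f['img'])
    for n in ['bay_left','bay_middle','bay_right']:
        for d in tip_of('wrist',n)[:2]: print(n,round(d['score'],2),d['centre'],onz(f,d['centre'],.01,s)[0].round(4))
    for d in silhouettes('wrist','bar_long')[:6]:
        ys,xs=np.nonzero(d['mask']);w=onz(f,np.c_[xs,ys],.017,s)
        r=cv2.minAreaRect((w[:,:2]*1000).astype(np.float32))
        print(round(d['score'],2),d['centre'],len(xs),np.round(r[0],1),np.round(r[1],1),round(r[2],1))
pickle.dump(out,open('o.pkl','wb'));print(get_state()['clock'])
cv2.imwrite('pics/w2.png',cv2.cvtColor(np.hstack([i[:300,180:500] for i in ims])[:, :],cv2.COLOR_RGB2BGR))
# rectified deck-top view at z=.024, board frame
E
python3 - <<'E'
import cv2
i=cv2.imread('pics/w2.png');cv2.imwrite('pics/w2.png',cv2.resize(i,(800,250)))
E
```

```text
bay_middle 0.78 [380.1, 44.8] [ 0.5596 -0.0857  0.01  ]
bay_right 0.87 [376.3, 156.4] [ 0.5708 -0.1753  0.01  ]
0.81 [279.4, 160.1] 764 [ 485.4 -185. ] [57.6 11. ] 84.2
bay_left 0.94 [384.6, 46.6] [0.5487 0.0053 0.01  ]
bay_middle 0.58 [375.7, 160.0] [ 0.5562 -0.0865  0.01  ]
bay_right 0.75 [375.6, 249.5] [ 0.5709 -0.174   0.01  ]
0.87 [285.5, 254.1] 627 [ 485.1 -183.8] [61.5 11.6] 86.5
0.55 [511.7, 208.4] 1029 [ 689.5 -121.4] [ 16.4 124.8] 76.6
0.53 [218.1, 50.7] 1052 [416.4 -12.1] [13.3 51.7] 3.0
bay_left 0.74 [375.2, 157.2] [0.5504 0.0063 0.01  ]
bay_middle 0.83 [368.5, 252.0] [ 0.5592 -0.0868  0.01  ]
bay_right 0.64 [366.4, 322.5] [ 0.5707 -0.1713  0.01  ]
bay_right 0.27 [318.7, 251.8] [ 0.5104 -0.0915  0.01  ]
0.93 [286.6, 331.2] 480 [ 485.6 -182.5] [62.8 11.7] 84.2
0.47 [491.0, 290.7] 999 [ 692.4 -117.8] [ 17.7 118.9] 77.7
6.175
```

View pics/w2.png

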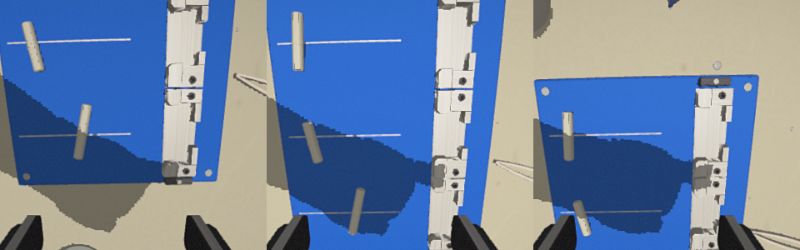

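Run:
```python
from h import *
import pickle
o=pickle.load(open('o.pkl','rb'))
yaw=.115;c=np.array([.5594,-.0852])  # mouth middle mean
ex=np.array([np.cos(yaw),np.sin(yaw)]);ey=np.array([-ex[1],ex[0]])
S=4;tiles=[]
for (s,f),yc in zip(o,(-92,0,92)):
    # grid: board x from 20..105 (cols), y yc+48..yc-48 (rows)
    X,Y=np.meshgrid(np.arange(35,100,1/S),np.arange(yc+48,yc-48,-1/S))
    W=c+((X-50)/1000)[...,None]*ex+(Y/1000)[...,None]*ey
    P=np.dstack([W,np.full(X.shape,.024)]).reshape(-1,3)
    T=np.linalg.inv(c2w(f,s));q=P@T[:3,:3].T+T[:3,3];u=q[:,:2]/q[:,2:]
    u=u*(1+f['k1']*(u**2).sum(1,keepdims=True))
    m=(u*[f['fx'],f['fy']]+[f['cx'],f['cy']]).astype(np.float32).reshape(*X.shape,2)
    t=cv2.remap(f['img'],m[...,0],m[...,1],cv2.INTER_CUBIC)
    t=np.clip(t.astype(float)*1.3,0,255).astype(np.uint8)
    for yy in range(-40,41,10): t[int((48-yy)*S),:10]=[255,0,0]
    t[:6,int((50-35)*S)]=[255,0,0];t[:, -2:]=0;tiles.append(t)
im=np.hstack(tiles);print(im.shape);save({'img':im},'r1')
# mid bar mask by whiteness for all bars, z=.017
```

```text
(384, 780, 3)
```

View pics/r1.png

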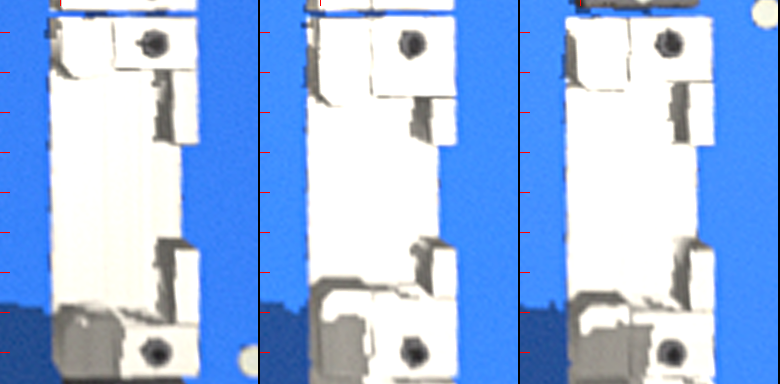

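Rectified view, edges in rows at 4 px/mm: the gaps are right ≈ 59 mm (78→313), middle ≈ 45 mm (105→285) and left ≈ 52 mm (90→297). So long goes right, short goes middle and middle-length goes left. The board yaw is about 0.12. Next I'll measure the bars.

```bash
cat >> h.py <<'E'
YAW=.120
EX=np.array([np.cos(YAW),np.sin(YAW)]);EY=np.array([-EX[1],EX[0]])
C=np.array([.5594,-.0852])-.001*EY
def b2w(x,y): return C+(x-.05)*EX+y*EY
def w2b(p):
    d=np.asarray(p)[...,:2]-C; return np.stack([d@EX+.05,d@EY],-1)
def bars(f,s):
    h=f['img'].astype(int)
    m=((h[...,2]-h[...,0])<55).astype(np.uint8)
    m=cv2.morphologyEx(m,cv2.MORPH_OPEN,np.ones((4,4)))
    n,l,st,_=cv2.connectedComponentsWithStats(m);r=[]
    for i in range(1,n):
        if not 100<st[i,4]<3000: continue
        ys,xs=np.nonzero(l==i);b=w2b(onz(f,np.c_[xs,ys],.017,s))*1000
        k=cv2.minAreaRect(b.astype(np.float32))
        if not(-115<k[0][0]<50 and abs(k[0][1])<150 and 36<max(k[1])<75 and 7<min(k[1])<20): continue
        d=b-b.mean(0);v=np.linalg.eigh(d.T@d)[1][:,1];v=v*np.sign(v[1])
        r.append((np.round(k[0],1),np.round(sorted(k[1]),1),round(np.arctan2(-v[0],v[1]),3)))
    return r
E
python3 - <<'E'
from h import *
import pickle
for s,f in pickle.load(open('o.pkl','rb')):
    for r in bars(f,s): print(*r)
    print()
E
```

```text
[-77.1  -7.1] [11.6 45.3] 0.198
[-35.1 -90.3] [11.4 59.4] -0.22

[-82.1  90. ] [11.1 51.6] -0.075
[-76.7  -7.1] [12.3 45.3] 0.183
[-34.7 -89.2] [11.7 61.8] -0.212

[-81.9  89.5] [11.4 52.7] -0.089
[-76.4  -6.2] [12.8 47.4] 0.166
```

```bash
cat >> h.py <<'E'
def go(x,y,z,a=0,v=.1,uf=None):
    return move_l([*b2w(x/1e3,y/1e3),z],velocity=v,rot=rotv(YAW+a),until_force=uf)
def rep(t=''):
    s=get_state();print(t,'t',round(s['clock'],1),'b',(w2b(s['position'])*1e3).round(1),'z',s['position'][2].round(4),'F',s['contact_force'].round(1),'gap',round(s['finger_gap'],3),'gf',round(s['grasp_force'],1),flush=True);return s
def pick(x,y,a,z=.012):
    movep([*b2w(x/1e3,y/1e3),.08],rotv(YAW+a))
    print('hit',go(x,y,z,a,.1,8)); grab(20); return rep('grab')
E
python3 - <<'E'
from h import *
s=get_state();p=s['position']
pick(-35.1,-90,-.215)
go(10,-93,.012,0,.06);rep('pre')
h=go(70.5,-93,.012,0,.025,10);rep(h)
f=grab_frame('wrist');save(f,'g1')
E
```

```text
hit False
grab t 8.4 b [-35.  -90.1] z 0.0121 F [-1.3 -0.3  1.3] gap 0.103 gf 23.2
pre t 9.3 b [ 10.5 -93.2] z 0.0122 F [ 1.4 -0.3  3. ] gap 0.104 gf 23.2
False t 11.8 b [ 69.5 -93. ] z 0.0121 F [-1.1 -0.   6.8] gap 0.106 gf 23.6
```

View pics/g1.png

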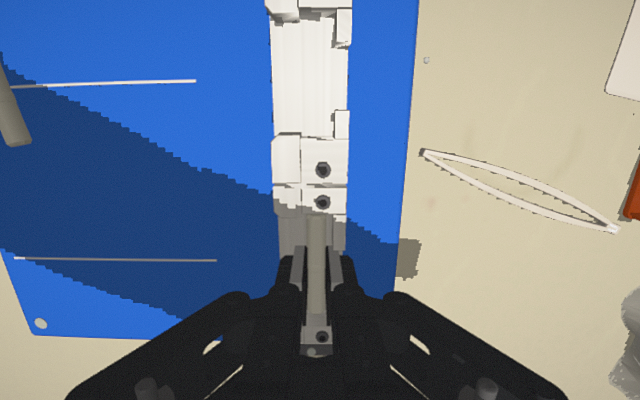

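The bar lies between the fingers at about (317,250), within the insert's columns 275-348, so it passed without a stop. I'll release it, retreat and look.

Run:
```python
from h import *
let_go();rep('rel')
go(70.5,-93,.10,0,.2)
go(20,-125,.13,0,.3)
s=rep();f=grab_frame('wrist');save(f,'g2')
for r in bars(f,s): print(*r)
for d in silhouettes('wrist','bar_long')[:4]:
    ys,xs=np.nonzero(d['mask']);b=w2b(onz(f,np.c_[xs,ys],.018,s))*1000
    k=cv2.minAreaRect(b.astype(np.float32));print(round(d['score'],2),np.round(k[0],1),np.round(k[1],1),round(k[2],1))
```

```text
rel t 12.6 b [ 70.5 -93. ] z 0.012 F [ 0.1 -0.6  1.1] gap 1.002 gf 0.0
 t 13.6 b [  18.7 -125.1] z 0.1289 F [-0.1  0.8 -0.2] gap 1.005 gf 0.0
[-77.   -7.2] [12.2 45.3] 0.189
0.72 [ 69.1 -91.7] [12.4 57.3] 0.0
0.61 [  0.7 -57.3] [181.  221.8] 89.7
```

View pics/g2.png

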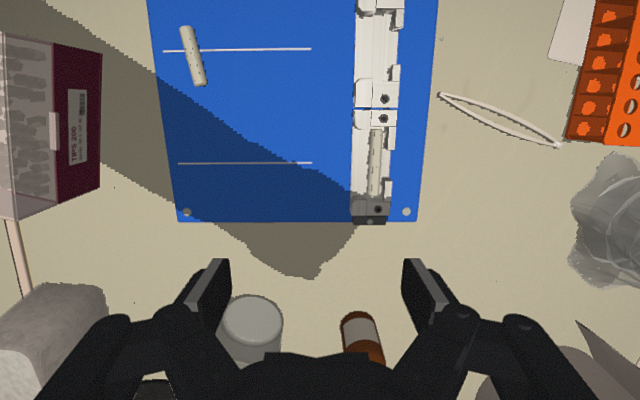

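The long bar lies straight in the right bay's compartment at (375,163). On to the other two.

Run:
```python
from h import *
for x,y,a,Y in [(-77,-7,.185,-1),(-82,90,-.085,91)]:
    pick(x,y,a)
    go(10,Y,.012,0,.08);rep('pre')
    h=go(70.5,Y,.012,0,.025,10);rep(h)
    if h: break
    sleep(.2);let_go();go(70.5,Y,.10,0,.2)
else:
    go(20,-20,.16,0,.3)
    s=rep();f=grab_frame('wrist');save(f,'g3')
    for d in silhouettes('wrist','bar_long')[:5]:
        ys,xs=np.nonzero(d['mask']);b=w2b(onz(f,np.c_[xs,ys],.018,s))*1000
        k=cv2.minAreaRect(b.astype(np.float32));print(round(d['score'],2),np.round(k[0],1),np.round(k[1],1),round(k[2],1))
f=grab_frame('wrist');save(f,'g3')
```

```text
hit False
grab t 15.9 b [-76.9  -7. ] z 0.0122 F [-1.2  0.1  3.2] gap 0.103 gf 23.2
pre t 17.1 b [10.4 -1.2] z 0.0122 F [ 1.7 -0.1  3.9] gap 0.105 gf 23.3
False t 19.7 b [69.5 -0.9] z 0.0122 F [-2.3 -1.3  7.8] gap 0.11 gf 23.7
hit False
grab t 23.4 b [-81.9  90. ] z 0.0122 F [-0.9  0.3  4.1] gap 0.108 gf 23.3
pre t 24.7 b [10.4 90.9] z 0.0122 F [-0.7 -0.6  5. ] gap 0.104 gf 23.4
False t 27.3 b [69.7 91.1] z 0.0122 F [-2.  -0.2  6.9] gap 0.102 gf 23.7
 t 29.4 b [ 19. -20.] z 0.1587 F [ 0.1 -0.2 -0.2] gap 1.003 gf 0.0
0.73 [176.6 -49.9] [ 17.1 123.9] 69.7
0.62 [ 69.4 -91.8] [10.9 57.4] 0.3
0.61 [ 0.8 -2. ] [222.8 297.7] 0.2
```

View pics/g3.png

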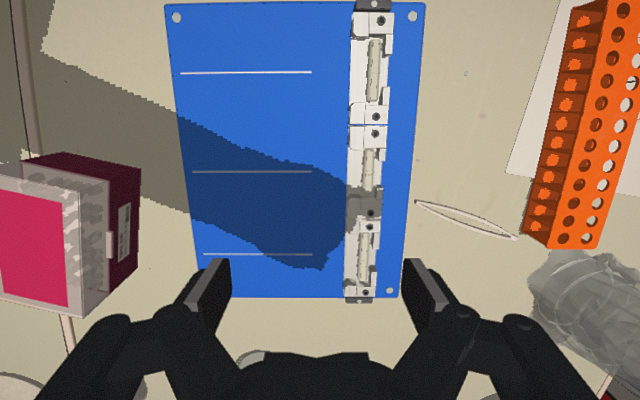

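All three bars lie straight in their compartments, at (374,70), (369,172) and (363,257). The robot is clear of everything, so I'll hand in.

```bash
python3 -c "
from cell import *
print(sign_off())"
```

```text
the job is handed in; nothing more can be done
None
```

All three stir bars are in their compartments (long in the right bay, short in the middle, middle-length in the left), none was stopped on the way in, and the job was handed in at about 30 s of the 72 s allowed; the hand-in returned no verdict.

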